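Sort the square bottles into their drip trays

TASK

Stand each of the four square bottles upright and flat inside the drip tray of its own size: the smallest bottle in the smallest tray and so on up to the largest. Leave the two round bottles standing where they are, and do not tip any bottle over.

Things in the scene. Friction and masses are not known exactly. Their poses are not given: they have to be found in the camera images.
- bottle_s: The smallest of the four square bottles: opaque white plastic, upright, square body 36 x 36 mm with sloping shoulders, 104 mm tall in all, about 80 g. Round red screw cap (tight), 22 mm in diameter, covering the top 24 mm; under it a slightly thinner neck 10 mm high, then the shoulders. Origin: centre of the underside; z up the bottle's axis, x and y square to its flat sides.
- bottle_m: The second smallest of the four square bottles: opaque white plastic, upright, square body 47 x 47 mm with sloping shoulders, 118 mm tall in all, about 140 g. Round red screw cap (tight), 26 mm in diameter, covering the top 24 mm; under it a slightly thinner neck 10 mm high, then the shoulders. Origin: centre of the underside; z up the bottle's axis, x and y square to its flat sides.
- bottle_l: The second largest of the four square bottles: opaque white plastic, upright, square body 58 x 58 mm with sloping shoulders, 132 mm tall in all, about 230 g. Round red screw cap (tight), 30 mm in diameter, covering the top 24 mm; under it a slightly thinner neck 10 mm high, then the shoulders. Origin: centre of the underside; z up the bottle's axis, x and y square to its flat sides.
- bottle_xl: The largest of the four square bottles: opaque white plastic, upright, square body 69 x 69 mm with sloping shoulders, 146 mm tall in all, about 360 g. Round red screw cap (tight), 34 mm in diameter, covering the top 24 mm; under it a slightly thinner neck 10 mm high, then the shoulders. Origin: centre of the underside; z up the bottle's axis, x and y square to its flat sides.
- tray_s: The smallest of the four shallow square aluminium drip trays, fixed to the worktop: 60 x 60 mm outside, 52 x 52 mm inside, rim 14 mm high, walls 4 mm, inner floor 4 mm above the worktop. It belongs to the 36 mm wide bottle. Origin: centre of its underside; z up, x and y square to its sides.
- tray_m: The second smallest of the four shallow square aluminium drip trays, fixed to the worktop: 71 x 71 mm outside, 63 x 63 mm inside, rim 14 mm high, walls 4 mm, inner floor 4 mm above the worktop. It belongs to the 47 mm wide bottle. Origin: centre of its underside; z up, x and y square to its sides.
- tray_l: The second largest of the four shallow square aluminium drip trays, fixed to the worktop: 82 x 82 mm outside, 74 x 74 mm inside, rim 14 mm high, walls 4 mm, inner floor 4 mm above the worktop. It belongs to the 58 mm wide bottle. Origin: centre of its underside; z up, x and y square to its sides.
- tray_xl: The largest of the four shallow square aluminium drip trays, fixed to the worktop: 93 x 93 mm outside, 85 x 85 mm inside, rim 14 mm high, walls 4 mm, inner floor 4 mm above the worktop. It belongs to the 69 mm wide bottle. Origin: centre of its underside; z up, x and y square to its sides.
- round_small: The smaller of two round bottles, to be left alone: same white plastic and red cap, round body 42 mm in diameter, 111 mm tall, about 100 g. Origin: centre of the underside, z up.
- round_large: The larger of two round bottles, to be left alone: same white plastic and red cap, round body 62 mm in diameter, 139 mm tall, about 250 g. Origin: centre of the underside, z up.
Not all that is in view belongs to the job. Leave any purple or yellow look-alike of the bottle_s alone.

How it is judged:
By the outcome, as a careful person would: the job done as asked, in the order asked, and still so for the second after the job is handed in, with the robot touching nothing.
It also fails if it takes over 115 s, if anything falls off the work surface, if the arm or the gripper's body presses on something with over 40 N, if the wrist force passes 120 N, or if a joint passes its speed limit or range.

ROBOT

A 6-joint arm with a two-finger parallel gripper is mounted at the origin on the work surface. World frame = base frame: x ahead of the robot, y to its left, z up, the work surface at z = 0. Lengths are in mm, angles in rad, forces in N, time in s.
With the tool pointing down it reaches from about 350 to 775 mm from the base axis. Payload 7.3 kg.
Tool frame: the origin (TCP) lies at the very end of the fingers, on their centre line; the grasp point (between the pads) lies 19 mm behind it; x points along the fingers, z is the direction in which the jaws open and shut, and the axes are right-handed (so a half turn about x gives the same grasp; the last joint's range is limited). The gripper opens to 92 mm and grips with 3 to 60 N. Pads are 19 mm wide; open, the fingers measure 130 mm over their backs; the gripper's body (75 mm by 190 mm) begins 47 mm behind the grasp point.
Start: joints at [-1.313, 0.342, 1.524, -0, 1.275, -0.146], TCP at [206.304, -482.787, 226.741] pointing down, gripper open.
Joint ranges: [-2.53, 2.53], [-0.77, 2.02], [0.04, 2.7], [-1, 4.14], [0.28, 2.66], [-3.11, 3.11]. Speed limits (rad/s): [2.57, 2.57, 3.14, 3.14, 3.14, 3.14].

INTERFACE

Orientations are given as [roll, pitch, yaw] about the fixed x, y, z axes, in that order (R = Rz(yaw) Ry(pitch) Rx(roll)).
In Python, from plant import * gives the robot as it stands.
- The arm moves only by the tool carry_out, never from a script. Its argument "rows" is a list of rows, each a list of 4 numbers: the shift along the world's x, y, z in mm, then the turn about the world's z in degrees. In form: [[x, y, z, twist], ...]. A call has 1 to 20 rows; each row is the pose to reach, as a shift and turn from the pose measured when the call began; what a row does not reach only later rows make up. A row lasts 1/12 s, in which the tool goes at most 41.7 mm and 7.16 degrees, less where a joint would pass 70% of its speed; a pose out of reach is approached as far as the arm can. A call with a gripper value outside its range is refused whole. "hand" is the finger opening in mm, from 0 to 91.8, set as the call begins (left out, the last holds). The fingers move at their own pace and stop on an object; the grip force is fixed at half the most. Time passes only in rows, so rows that repeat a pose let the fingers close. It gives the time, the measured TCP pose, the force and the opening at its end, in the units of the state.
- get_obs(): the state, without advancing time (a new reading comes with each control period).
- capture(name): name is "scene" or "top" or "wrist"; returns the picture (480x640x3 uint8, red, green, blue); there is no depth.
- camera_info(name): a dict with "camera_matrix" (3x3 intrinsics, pixels), "pose" (4x4, takes a point from camera to world coordinates); the wrist camera has in their place "mount" (4x4, takes a point from camera to tool coordinates, whose origin is the TCP and whose axes are the tool frame's). Camera axes: x right, y down, z forward; pixel columns grow to the right and rows downward; lengths in mm; the calibration is good to about 2 mm. A picture is of the moment at which its call begins: read the wrist's pose just before it. camera_info takes no time and is no camera call.
- close_job(): hands the job in, once; it reports no verdict.
The state is a dict: "time": time; "joint_positions": joint angles; "dq": joint speeds; "tau": joint torques, N m; "tool_pos": TCP position; "tcp_rot": TCP orientation; "contact_force": force on the tool from outside, world axes, zero at the start; "moment": the same for the moment, N m; "grip_width": finger opening in mm.
Only numpy, scipy, OpenCV 4.12 (cv2) and the standard library are available. Lean on these libraries where they do the work, as an engineer would, in place of code of your own. Each camera call takes 0.05 s, during which the arm holds its last target. There are 200 camera calls.

## Working session

There is one attempt and no reset: what is moved stays moved. The work goes in short steps, Python scripts to look and compute and a tool call to move; the robot and the scene stay as the last step left them, time stands still between calls to the robot, and variables do not carry over. Pictures are saved under pics/ and viewed, about 12 in all and at most 16, crops included, and the job is handed in when it is done.

Besides the shell and the picture viewer there is one more tool, called after "Request:" by a JSON object that holds its "method" and its "body", one argument or row to a line. carry_out: Moves the arm, as the interface text tells. Its arguments: {"type":"object","properties":{"rows":{"type":"array"},"hand":{"type":"number"}},"required":["rows"]}

```bash
mkdir -p pics
python3 - <<'E'
from plant import *
import cv2
o=get_obs();print(o)
for n in("scene","top"):
    i=capture(n);cv2.imwrite(f"pics/{n}0.png",i[:,:,::-1]);c=camera_info(n);print(n,c)
print(camera_info("wrist"))
E
```

```text
{'time': 0.0, 'joint_positions': array([-1.31298984e+00,  3.42683704e-01,  1.52503141e+00, -3.99694544e-06,
        1.27538948e+00, -1.45985337e-01]), 'dq': array([-4.08487457e-04, -5.68523131e-04, -1.12462358e-03, -4.91856423e-05,
        1.48905763e-03,  2.15764901e-04]), 'tau': array([-1.24550301e-03, -4.31246173e+01, -2.44222587e+01,  7.16038956e-02,
        5.59325656e-02, -1.30313178e-04]), 'tool_pos': array([ 206.19703194, -482.36464665,  226.06019103]), 'tcp_rot': array([2.99813523, 1.56928439, 1.83113189]), 'contact_force': array([0.0639802 , 0.31484409, 0.42244338]), 'moment': array([-0.01246973, -0.04178738,  0.03766476]), 'grip_width': 91.7766303159967}
scene {'camera_matrix': array([[489.10527771,   0.        , 317.2850434 ],
       [  0.        , 489.10527771, 229.52942527],
       [  0.        ,   0.        ,   1.        ]]), 'pose': array([[-5.64050318e-01,  6.08655085e-01, -5.58019916e-01,
         1.24316926e+03],
       [ 8.25538412e-01,  4.30608087e-01, -3.64778024e-01,
         4.53444316e+02],
       [ 1.82638895e-02, -6.66420035e-01, -7.45352780e-01,
         9
[... 453 characters left out ...]
00],
       [-1.68280908e-02, -1.60154642e-01, -9.86948482e-01,
         1.07229202e+03],
       [ 0.00000000e+00,  0.00000000e+00,  0.00000000e+00,
         1.00000000e+00]])}
{'camera_matrix': array([[402.19484165,   0.        , 323.56320401],
       [  0.        , 402.19484165, 241.56478756],
       [  0.        ,   0.        ,   1.        ]]), 'mount': array([[-1.86354881e-04, -2.97702295e-01,  9.54658740e-01,
        -1.58212916e+02],
       [ 5.32766376e-04, -9.54658650e-01, -2.97702163e-01,
         8.05068100e+01],
       [ 9.99999841e-01,  4.53131826e-04,  3.36511072e-04,
        -3.70171048e-01],
       [ 0.00000000e+00,  0.00000000e+00,  0.00000000e+00,
         1.00000000e+00]])}
```

View pics/top0.png

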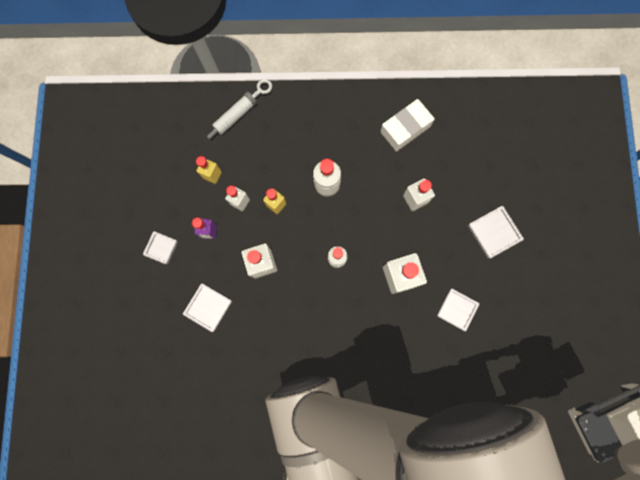

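View pics/scene0.png

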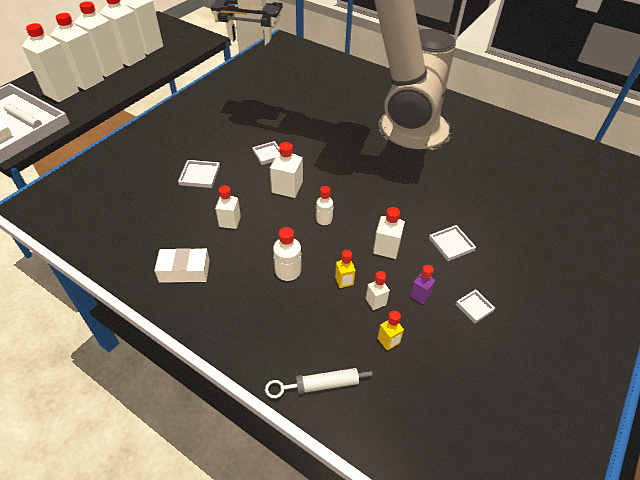

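The square white bottles, as read off the top view, are s (237,197), m (419,195), l (259,261) and xl (405,273). The trays are s (160,247), m (458,310), and the two at (207,307) and (497,232), which are l and xl in some order. The yellow bottles (208,170) and (274,201) and the purple one (205,228) are the look-alikes. The round bottles are at (327,177) and (338,257). Next I'll fit models to both views and check the identities in an enlarged crop.

```bash
cat > fit.py <<'E'
from plant import *
import cv2, numpy as np
from scipy.optimize import minimize
def ring(r,z): a=np.linspace(0,2*np.pi,24,endpoint=False); return np.c_[r*np.cos(a),r*np.sin(a),0*a+z]
def sq(w,z): h=w/2; return np.array([[h,h,z],[h,-h,z],[-h,-h,z],[-h,h,z]])
B={'s':(36,104,22),'m':(47,118,26),'l':(58,132,30),'xl':(69,146,34)}
T={'s':60,'m':71,'l':82,'xl':93}
def bottle(k,z0=0):
    w,H,c=B[k]; b=[np.r_[ring(c/2,H),ring(c/2,H-24)],np.r_[sq(w,0),sq(w,H-34-.25*w),ring(c/2-1,H-34)],np.r_[ring(c/2-2,H-24),ring(c/2-2,H-34)]]
    return [p+[0,0,z0] for p in b]
def tray(k): return [np.r_[sq(T[k],0),sq(T[k],14)]]
def proj(n,P):
    c=camera_info(n); M=np.linalg.inv(c['pose']); q=(P@M[:3,:3].T+M[:3,3])@c['camera_matrix'].T
    return q[:,:2]/q[:,2:]
def back(n,uv,z):
    c=camera_info(n); d=c['pose'][:3,:3]@np.linalg.solve(c['camera_matrix'],[uv[0],uv[1],1]); o=c['pose'][:3,3]
    return (o+d*(z-o[2])/d[2])[:2]
def place(parts,p):
    R=cv2.getRotationMatrix2D((0,0),-np.degrees(p[2]),1)[:,:2]
    return [np.c_[P[:,:2]@R.T+p[:2],P[:,2]] for P in parts]
S=6
def fit(n,img,parts,uv,z,r=42):
    "uv: seed pixel of a point at height z on the axis"
    u0,v0=int(uv[0])-r,int(uv[1])-r
    g=img[max(v0,0):v0+2*r,u0:u0+2*r].max(2).astype(float)
    hi=np.percentile(g,97); m=np.clip((g-45)/(0.75*hi-45),0,1)
    lab=cv2.connectedComponents((m>.3).astype(np.uint8))[1]
    l=lab[r-4:r+5,r-4:r+5]; l=np.bincount(l[l>0]).argmax()
    m=m*cv2.dilate((lab==l).astype(np.uint8),np.ones((3,3)))
    h,w=m.shape
    def cost(p):
        I=np.zeros((h*S,w*S),np.uint8)
        for P in place(parts,p):
            q=(proj(n,P)-[u0-.0,max(v0,0)]+.5)*S
            cv2.fillConvexPoly(I,cv2.convexHull(np.round(q).astype(np.int32)),255)
        return np.abs(cv2.resize(I,(w,h),interpolation=cv2.INTER_AREA)/255.-m).sum()
    xy=back(n,uv,z); best=None
    for a in np.radians([0,22,45,67]):
        s=minimize(cost,[*xy,a],method='Nelder-Mead',options=dict(initial_simplex=[[*xy,a],[xy[0]+8,xy[1],a],[xy[0],xy[1]+8,a],[*xy,a+.3]],xatol=.02,fatol=.01))
        if best is None or s.fun<best.fun: best=s
    return best.x[0],best.x[1],np.degrees(best.x[2])%90,best.fun/m.sum()
E
python3 - <<'E'
from fit import *
top=cv2.imread('pics/top0.png');sc=cv2.imread('pics/scene0.png')
for k,a,b in [('s',(237,197),(377,296)),('m',(419,196),(228,213)),('l',(259,261),(388,238)),('xl',(405,273),(287,175))]:
    for n,im,uv in(('top',top,a),('scene',sc,b)): print('bottle',k,n,np.round(fit(n,im,bottle(k),uv,B[k][1]*.4),2))
for uv,sv in [((160,247),(475,306)),((458,310),(267,154)),((207,307),(452,242)),((497,232),(199,173))]:
    for k in T:
        r=[fit('top',top,tray(k),uv,7),fit('scene',sc,tray(k),sv,7)] 
        if min(x[3] for x in r)<.3: print('tray',k,uv,np.round(r,2).tolist())
for uv,z in(((327,166),139),((338,254),111)): print('round',back('top',uv,z))
for uv in((202,162),(272,194),(197,223)): print('look',back('top',uv,104))
print('box',back('top',(408,125),40))
cv2.imwrite('pics/crop.png',cv2.resize(top[140:340,140:530],None,fx=2,fy=2,interpolation=cv2.INTER_CUBIC))
E
```

```text
bottle s top [6.4709e+02 2.2829e+02 6.2270e+01 1.3000e-01]
bottle s scene [6.4511e+02 2.2641e+02 5.5930e+01 1.0000e-01]
bottle m top [ 6.4959e+02 -2.0950e+02  2.5230e+01  1.1000e-01]Traceback (most recent call last):
  File "<stdin>", line 4, in <module>
  File "fit.py", line 39, in fit
    s=minimize(cost,[*xy,a],method='Nelder-Mead',options=dict(initial_simplex=[[*xy,a],[xy[0]+8,xy[1],a],[xy[0],xy[1]+8,a],[*xy,a+.3]],xatol=.02,fatol=.01))
    res = _minimize_neldermead(fun, x0, args, callback, bounds=bounds,
                               **options)
    fsim[k] = func(sim[k])
              ~~~~^^^^^^^^
    fx = function(np.copy(x), *(wrapper_args + args))
  File "fit.py", line 34, in cost
    q=(proj(n,P)-[u0-.0,max(v0,0)]+.5)*S
       ~~~~^^^^^
  File "fit.py", line 13, in proj
    c=camera_info(n); M=np.linalg.inv(c['pose']); q=(P@M[:3,:3].T+M[:3,3])@c['camera_matrix'].T
ValueError: time passes only in moves, steps and waits
```

Calling `camera_info` over and over has a limit, so I'll cache it.

```bash
sed -i 's/^def ring/CI={n:camera_info(n) for n in("top","scene")}\ndef ring/; s/c=camera_info(n);/c=CI[n];/' fit.py
cat > m.py <<'E'
from fit import *
top=cv2.imread('pics/top0.png');sc=cv2.imread('pics/scene0.png')
cv2.imwrite('pics/crop.png',cv2.resize(top[140:340,140:530],None,fx=2,fy=2,interpolation=cv2.INTER_CUBIC))
for k,a,b in [('s',(237,197),(377,296)),('m',(419,196),(228,213)),('l',(259,261),(388,238)),('xl',(405,273),(287,175))]:
    for n,im,uv in(('top',top,a),('scene',sc,b)): print('bottle',k,n,[round(float(x),2) for x in fit(n,im,bottle(k),uv,B[k][1]*.4)])
for uv,sv in [((160,247),(475,306)),((458,310),(267,154)),((207,307),(452,242)),((497,232),(199,173))]:
    for k in T:
        r=[fit('top',top,tray(k),uv,7),fit('scene',sc,tray(k),sv,7)] 
        if min(x[3] for x in r)<.25: print('tray',k,uv,np.round(r,2).tolist())
for uv,z in(((327,166),139),((338,254),111)): print('round',back('top',uv,z))
for uv in((202,162),(272,194),(197,223)): print('look',back('top',uv,104))
print('box',back('top',(408,125),40))
E
python3 m.py
```

```text
bottle s top [647.09, 228.29, 62.27, 0.13]
bottle s scene [645.11, 226.41, 55.93, 0.1]
bottle m top [649.59, -209.5, 25.23, 0.11]
bottle m scene [647.9, -209.84, 29.42, 0.08]
bottle l top [491.25, 170.7, 17.5, 0.07]
bottle l scene [489.58, 168.07, 17.48, 0.05]
bottle xl top [457.21, -165.43, 16.18, 0.09]
bottle xl scene [456.56, -166.37, 18.75, 0.26]
tray s (160, 247) [[532.09, 420.71, 68.28, 0.11], [529.65, 417.72, 68.17, 0.11]]
tray m (160, 247) [[530.62, 419.89, 69.05, 0.23], [530.14, 416.7, 77.28, 0.41]]
tray m (458, 310) [[375.36, -297.24, 58.71, 0.08], [437.54, -184.6, 56.06, 0.69]]
tray l (458, 310) [[376.03, -296.13, 61.64, 0.19], [390.4, -226.22, 60.84, 0.65]]
tray m (207, 307) [[384.09, 299.81, 51.39, 0.3], [385.07, 301.61, 58.45, 0.25]]
tray l (207, 307) [[385.11, 299.75, 59.72, 0.08], [384.18, 297.44, 59.82, 0.11]]
tray xl (207, 307) [[385.46, 298.48, 60.45, 0.16], [381.5, 294.8, 61.38, 0.32]]
tray l (497, 232) [[558.56, -397.13, 25.79, 0.27], [562.58, -398.7, 18.96, 0.23]]
tray xl (497, 232) [[561.99, -398.66, 28.01, 0.08], [562.04, -398.57, 28.39, 0.1]]
round [687.32751153   8.49160684]
round [496.10015619 -13.6485007 ]
look [712.73487014 294.93534025]
look [635.15176505 133.38152431]
look [570.16289593 300.99838979]
box [ 823.85902261 -191.06796107]
```

View pics/crop.png

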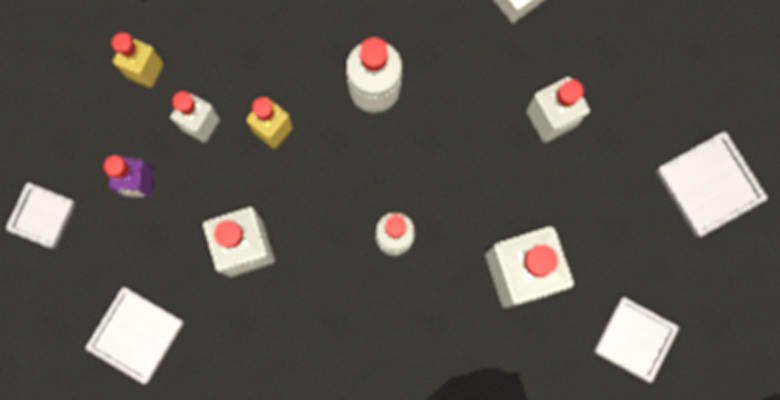

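The crop and the fits agree. Trays l (207,307) and xl (497,232) are now told apart by fit residual, and the plain white square bottle at (237,197) is bottle_s, sitting between the yellow and purple look-alikes. I'll grip each bottle by its cap, in order of size. First move: above bottle_s.

Request:
{"method": "carry_out", "body": {
  "rows": [
    [22,35,0,0],
    [44,71,0,0],
    [66,106,0,0],
    [88,142,0,0],
    [110,177,0,0],
    [132,213,0,0],
    [154,248,0,0],
    [176,284,0,0],
    [198,319,0,0],
    [220,355,0,0],
    [242,390,0,0],
    [264,426,0,0],
    [286,461,0,0],
    [308,497,0,0],
    [330,532,0,0],
    [352,568,0,0],
    [374,603,0,0],
    [396,639,0,0],
    [418,674,0,0],
    [440,710,0,0]
  ],
  "hand": 50
}}

```text
time: 1.77
tool_pos: [645.4, 227.5, 225.5]
tcp_rot: [-2.623, 1.569, 2.493]
contact_force: [2.0, -0.6, -0.0]
grip_width: 50.1
```

```bash
cat > w.py <<'E'
import sys
from plant import *
import cv2, numpy as np
from scipy.spatial.transform import Rotation as Rn
H,r=float(sys.argv[1]),float(sys.argv[2]); name=sys.argv[3]
o=get_obs();i=capture("wrist");c=camera_info("wrist")
cv2.imwrite(f"pics/{name}.png",i[:,:,::-1])
X=np.eye(4);X[:3,:3]=Rn.from_euler('xyz',o['tcp_rot']).as_matrix();X[:3,3]=o['tool_pos'];X=X@c['mount']
m=cv2.inRange(i,(120,0,0),(255,90,90))
n,l,s,ce=cv2.connectedComponentsWithStats(m)
for j in range(1,n):
    if s[j,4]>60:
        d=X[:3,:3]@np.linalg.solve(c['camera_matrix'],[*ce[j],1]); p=X[:3,3]+d*(H-12-X[2,3])/d[2]
        print(ce[j].round(),s[j,4],'mid-cap xy',p[:2].round(1),'minus tcp',(p-o['tool_pos'])[:2].round(1))
E
python3 w.py 104 11 w_s
```

```text
[323. 230.] 810 mid-cap xy [643.6 227.4] minus tcp [-1.8 -0.2]
[204. 268.] 187 mid-cap xy [578.9 300.8] minus tcp [-66.6  73.2]
[435. 273.] 63 mid-cap xy [645.8 134.1] minus tcp [  0.4 -93.5]
[617. 297.] 823 mid-cap xy [684.8  -8.4] minus tcp [  39.3 -236. ]
[314. 417.] 271 mid-cap xy [483.2 168. ] minus tcp [-162.2  -59.5]
```

View pics/w_s.png

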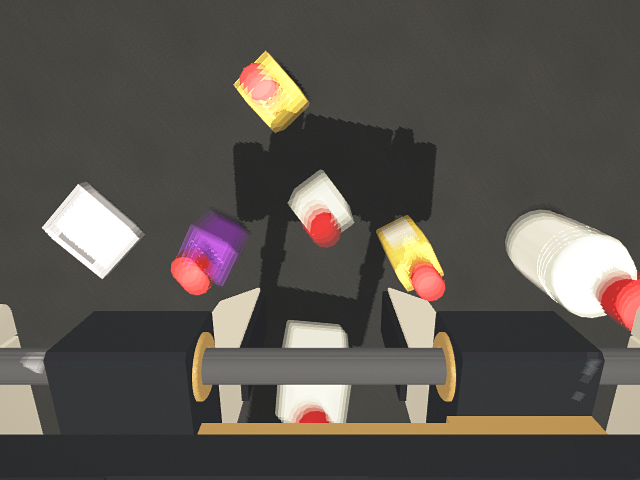

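The wrist view has the white bottle_s at (323,230), centred between the fingers, with the look-alikes clear on both sides. I'll descend and grip the cap.

Request:
{"method": "carry_out", "body": {
  "rows": [
    [0,0,-15,0],
    [0,0,-35,0],
    [0,0,-60,0],
    [0,0,-85,0],
    [0,0,-105,0],
    [0,0,-122,0],
    [0,0,-135,0],
    [0,0,-144,0],
    [0,0,-149,0],
    [0,0,-149,0],
    [0,0,-149,0]
  ]
}}

```text
time: 2.73
tool_pos: [648.0, 234.2, 74.6]
tcp_rot: [2.794, 1.566, 1.631]
contact_force: [-0.0, -0.2, -0.6]
grip_width: 49.7
```

Request:
{"method": "carry_out", "body": {
  "rows": [
    [0,0,0,0],
    [0,0,0,0],
    [0,0,0,0],
    [0,0,0,0],
    [0,0,0,0],
    [0,0,0,0],
    [0,0,0,0],
    [0,0,0,0],
    [0,0,0,0],
    [0,0,0,0],
    [0,0,0,0],
    [0,0,0,0]
  ],
  "hand": 10
}}

```text
time: 3.73
tool_pos: [648.0, 234.2, 74.7]
tcp_rot: [2.776, 1.566, 1.614]
contact_force: [-0.5, -0.8, 0.6]
grip_width: 21.6
```

Request:
{"method": "carry_out", "body": {
  "rows": [
    [0,0,3,0],
    [0,0,8,0],
    [0,0,18,0],
    [0,0,30,0],
    [0,0,45,0],
    [0,0,62,0],
    [0,0,80,0],
    [0,0,98,0],
    [0,0,114,0],
    [0,0,125,0],
    [0,0,132,0],
    [0,0,135,0],
    [0,0,135,0]
  ]
}}

```text
time: 4.82
tool_pos: [648.1, 234.2, 210.3]
tcp_rot: [2.604, 1.566, 1.441]
contact_force: [-0.0, 0.3, -1.2]
grip_width: 21.6
```

The grip width of 21.6 mm matches the cap. The arm was still settling when the descent began, so the grip is a few mm off centre. I'll check how the bottle hangs.

Run:
```python
from fit import *
o=get_obs();print(o['tool_pos'],o['contact_force'])
i=capture("scene")
t=o['tool_pos'];z0=t[2]-74.7
u=proj('scene',np.array([[t[0]-4,t[1]-2,z0+30]]))[0];print(u)
print(fit('scene',i[:,:,::-1],[bottle('s',z0)[1]],u,z0+30,30))
x,y=u.astype(int);cv2.imwrite('pics/h_s.png',cv2.resize(i[y-90:y+60,x-100:x+100,::-1],None,fx=4,fy=4,interpolation=cv2.INTER_CUBIC))
```

```text
[648.12814035 234.24882111 210.33115661] [-0.04942525  0.26952022 -1.16140401]
[386.92719829 256.91889538]
(np.float64(641.2226727500874), np.float64(227.06799901194782), np.float64(58.98814859792932), np.float64(0.3493891220055488))
```

View pics/h_s.png

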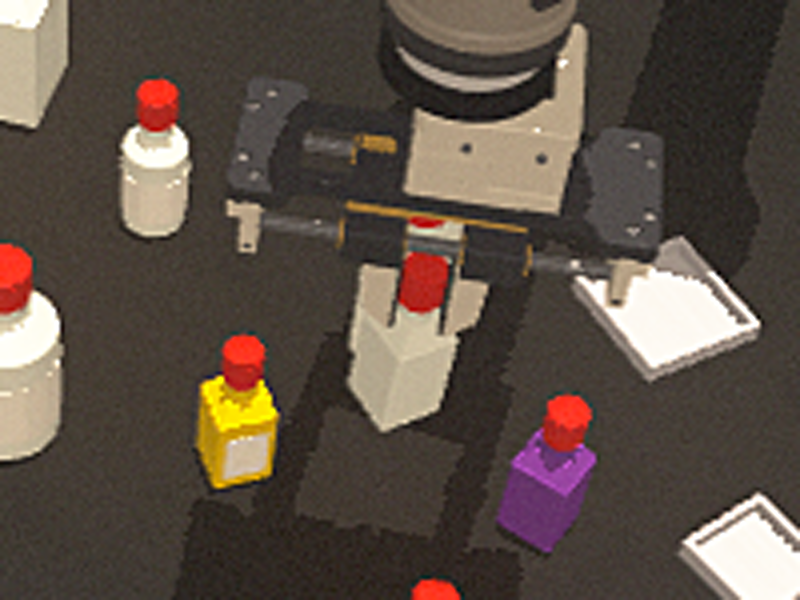

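Run:
```python
from fit import *
f=lambda p:((p-[286,166])*4).round().tolist()
for c in((644,232.4),(641,227)):
    b=place(bottle('s',135.6),(*c,np.radians(58.5)))
    print(c,'bottom',f(proj('scene',sq(36,0)[:0].reshape(0,3).tolist() and 0 or b[1][:8])),'captop',f(proj('scene',np.array([[*c,239.6]]))),f(proj('scene',np.array([[*c,215.6]]))))
```

```text
(644, 232.4) bottom [[445.0, 414.0], [383.0, 437.0], [350.0, 386.0], [410.0, 364.0], [462.0, 339.0], [398.0, 362.0], [362.0, 310.0], [425.0, 288.0]] captop [[423.0, 267.0]] [[417.0, 300.0]]
(641, 227) bottom [[438.0, 406.0], [377.0, 428.0], [344.0, 377.0], [404.0, 356.0], [455.0, 331.0], [391.0, 353.0], [356.0, 301.0], [419.0, 280.0]] captop [[416.0, 258.0]] [[410.0, 291.0]]
```

The observed corners match an upright bottle at (644,232) to about 2 mm. Next I'll carry it to tray_s and lower it.

Request:
{"method": "carry_out", "body": {
  "rows": [
    [-2,3,0,0],
    [-6,10,0,1],
    [-14,23,0,2],
    [-26,43,0,3],
    [-40,66,0,4],
    [-54,89,0,5],
    [-68,112,0,6],
    [-81,134,0,7],
    [-93,154,0,8],
    [-103,170,0,9],
    [-109,180,0,9.5],
    [-112,185,0,9.5],
    [-113,187,0,9.5],
    [-113,187,0,9.5],
    [-113,187,0,9.5],
    [-113,187,0,9.5],
    [-113,187,0,9.5]
  ]
}}

```text
time: 6.28
tool_pos: [535.5, 420.3, 209.3]
tcp_rot: [2.891, 1.566, 1.892]
contact_force: [-0.9, 0.0, -0.4]
grip_width: 21.4
```

Request:
{"method": "carry_out", "body": {
  "rows": [
    [0,0,-4,0],
    [0,0,-12,0],
    [0,0,-25,0],
    [0,0,-40,0],
    [0,0,-55,0],
    [0,0,-70,0],
    [0,0,-84,0],
    [0,0,-96,0],
    [0,0,-106,0],
    [0,0,-114,0],
    [0,0,-120,0],
    [0,0,-124,0],
    [0,0,-126,0],
    [0,0,-128,0],
    [0,0,-129,0],
    [0,0,-129,0],
    [0,0,-129,0]
  ]
}}

```text
time: 7.7
tool_pos: [535.6, 420.4, 80.8]
tcp_rot: [2.753, 1.566, 1.755]
contact_force: [-0.2, -0.8, 0.1]
grip_width: 21.5
```

Request:
{"method": "carry_out", "body": {
  "rows": [
    [0,0,-0.7,0],
    [0,0,-1.4,0],
    [0,0,-1.8,0],
    [0,0,-1.8,0]
  ]
}}

```text
time: 8.03
tool_pos: [535.6, 420.4, 78.9]
tcp_rot: [2.767, 1.566, 1.769]
contact_force: [0.4, -0.6, -1.0]
grip_width: 21.2
```

Request:
{"method": "carry_out", "body": {
  "rows": [
    [0,0,0,0],
    [0,0,0,0],
    [0,0,0,0],
    [0,0,0,0],
    [0,0,0,0],
    [0,0,0,0],
    [0,0,0,0],
    [0,0,0,0]
  ],
  "hand": 54
}}

```text
time: 8.7
tool_pos: [535.6, 420.4, 78.9]
tcp_rot: [2.772, 1.566, 1.774]
contact_force: [-0.5, -0.4, -0.3]
grip_width: 53.8
```

Request:
{"method": "carry_out", "body": {
  "rows": [
    [0,0,4,0],
    [0,0,14,0],
    [0,0,30,0],
    [0,0,55,0],
    [0,0,80,0],
    [0,0,105,0],
    [0,0,128,0],
    [0,0,142,0],
    [0,0,146,0],
    [0,0,146,0],
    [0,0,146,0]
  ]
}}

```text
time: 9.62
tool_pos: [535.3, 420.2, 224.3]
tcp_rot: [2.96, 1.566, 1.962]
contact_force: [0.5, 0.3, -1.2]
grip_width: 54.0
```

bottle_s is released. Next, over to bottle_m, with time to settle.

Request:
{"method": "carry_out", "body": {
  "rows": [
    [4,-20,0,0],
    [10,-55,0,0],
    [17,-92,0,0],
    [23,-130,0,0],
    [30,-168,0,0],
    [37,-206,0,0],
    [44,-244,0,0],
    [51,-282,0,0],
    [57,-320,0,0],
    [64,-358,0,0],
    [71,-396,0,0],
    [78,-434,0,0],
    [85,-472,0,0],
    [92,-510,0,0],
    [98,-546,0,0],
    [104,-580,0,0],
    [109,-608,0,0],
    [113,-625,0,0],
    [113.4,-630,0,0],
    [113.4,-630,0,0]
  ]
}}

```text
time: 11.28
tool_pos: [648.0, -210.8, 222.4]
tcp_rot: [-3.031, 1.564, 2.252]
contact_force: [0.4, 0.3, -0.2]
grip_width: 54.2
```

Request:
{"method": "carry_out", "body": {
  "rows": [
    [0,0,0,0],
    [0,0,0,0]
  ]
}}

```text
time: 11.45
tool_pos: [647.6, -209.2, 221.6]
tcp_rot: [-2.961, 1.562, 2.323]
contact_force: [-0.2, 0.6, 0.4]
grip_width: 53.9
```

```bash
python3 w.py 118 13 w_m
python3 - <<'E'
from fit import *
for n,uv in(('top',(160,247)),('scene',(475,300))):
    i=capture(n)[:,:,::-1]; cv2.imwrite(f'pics/{n}1.png',i)
    print(n,get_obs()['tool_pos'])
a=cv2.imread('pics/top1.png')[200:290,110:210];b=cv2.imread('pics/scene1.png')[240:330,425:525]
cv2.imwrite('pics/s_in.png',cv2.resize(np.hstack([a,b]),None,fx=4,fy=4,interpolation=cv2.INTER_CUBIC))
E
```

```text
[45.  6.] 575 mid-cap xy [676.5  11.6] minus tcp [ 28.9 220.8]
[325. 235.] 1290 mid-cap xy [ 647.1 -209.4] minus tcp [-0.5 -0.1]
[  9. 253.] 619 mid-cap xy [511.6 -24.2] minus tcp [-136.  185.]
top [ 647.96273796 -209.24274331  222.30142704]
scene [ 648.06501225 -209.3809465   222.51409743]
```

View pics/s_in.png

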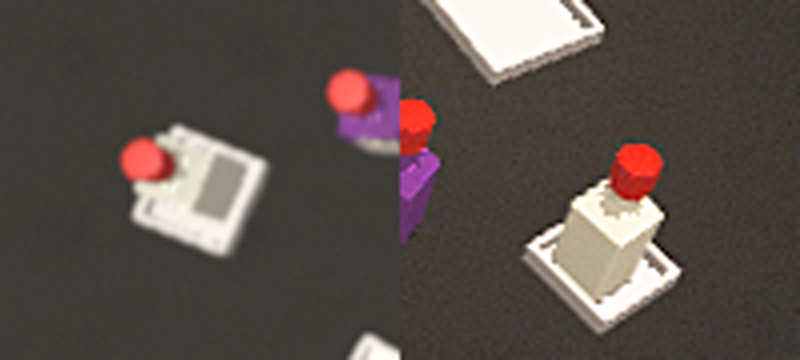

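bottle_s stands square in its tray, with a rim gap visible on every side. bottle_m's cap at (325,235) is under the TCP to within 0.5 mm, so I'll descend and grip.

Request:
{"method": "carry_out", "body": {
  "rows": [
    [0,0,-10,0],
    [0,0,-28,0],
    [0,0,-50,0],
    [0,0,-72,0],
    [0,0,-92,0],
    [0,0,-108,0],
    [0,0,-120,0],
    [0,0,-128,0],
    [0,0,-132,0],
    [0,0,-132,0],
    [0,0,-132,0]
  ]
}}

```text
time: 12.52
tool_pos: [648.5, -209.5, 91.2]
tcp_rot: [-3.131, 1.564, 2.153]
contact_force: [0.4, 0.5, -0.4]
grip_width: 54.3
```

Request:
{"method": "carry_out", "body": {
  "rows": [
    [0,0,0,0],
    [0,0,0,0],
    [0,0,0,0],
    [0,0,0,0],
    [0,0,0,0],
    [0,0,0,0],
    [0,0,0,0],
    [0,0,0,0],
    [0,0,0,0],
    [0,0,0,0]
  ],
  "hand": 10
}}

```text
time: 13.35
tool_pos: [648.6, -209.5, 91.5]
tcp_rot: [3.112, 1.565, 2.113]
contact_force: [-0.5, 1.0, 3.2]
grip_width: 25.1
```

Request:
{"method": "carry_out", "body": {
  "rows": [
    [0,0,3,0],
    [0,0,8,0],
    [0,0,18,0],
    [0,0,32,0],
    [0,0,50,0],
    [0,0,70,0],
    [0,0,90,0],
    [0,0,110,0],
    [0,0,126,0],
    [0,0,139,0],
    [0,0,147,0],
    [0,0,150,0],
    [0,0,150,0],
    [0,0,150,0]
  ]
}}

```text
time: 14.52
tool_pos: [648.3, -209.4, 240.8]
tcp_rot: [-3.07, 1.564, 2.214]
contact_force: [-0.4, -0.6, -1.1]
grip_width: 25.1
```

Request:
{"method": "carry_out", "body": {
  "rows": [
    [-3,-1,0,0],
    [-10,-3,0,1],
    [-23,-7,0,3],
    [-42,-13,0,5],
    [-65,-21,0,8],
    [-90,-29,0,11],
    [-115,-37,0,14],
    [-140,-45,0,17],
    [-165,-53,0,20],
    [-190,-61,0,23],
    [-213,-69,0,26],
    [-234,-76,0,28],
    [-251,-81,0,30],
    [-263,-85,0,31],
    [-270,-87,0,31],
    [-273,-88,0,31],
    [-273,-88,0,31],
    [-273,-88,0,31],
    [-273,-88,0,31],
    [-273,-88,0,31]
  ]
}}

```text
time: 16.18
tool_pos: [375.8, -297.2, 240.6]
tcp_rot: [-3.097, 1.564, 2.729]
contact_force: [-0.1, 0.7, -2.5]
grip_width: 25.3
```

Request:
{"method": "carry_out", "body": {
  "rows": [
    [0,0,-4,0],
    [0,0,-12,0],
    [0,0,-25,0],
    [0,0,-41,0],
    [0,0,-58,0],
    [0,0,-75,0],
    [0,0,-91,0],
    [0,0,-105,0],
    [0,0,-117,0],
    [0,0,-126,0],
    [0,0,-132,0],
    [0,0,-136,0],
    [0,0,-139,0],
    [0,0,-141,0],
    [0,0,-142,0],
    [0,0,-142,0],
    [0,0,-142,0]
  ]
}}

```text
time: 17.6
tool_pos: [376.0, -297.3, 99.0]
tcp_rot: [-3.055, 1.564, 2.771]
contact_force: [0.2, -0.3, -1.7]
grip_width: 25.2
```

Request:
{"method": "carry_out", "body": {
  "rows": [
    [0,0,-1,0],
    [0,0,-2,0],
    [0,0,-3,0],
    [0,0,-3.2,0],
    [0,0,-3.2,0]
  ]
}}

```text
time: 18.02
tool_pos: [376.0, -297.3, 95.7]
tcp_rot: [-3.066, 1.564, 2.76]
contact_force: [-0.5, 0.4, -1.0]
grip_width: 25.2
```

Request:
{"method": "carry_out", "body": {
  "rows": [
    [0,0,0,0],
    [0,0,0,0],
    [0,0,0,0],
    [0,0,0,0],
    [0,0,0,0],
    [0,0,0,0],
    [0,0,0,0],
    [0,0,0,0]
  ],
  "hand": 58
}}

```text
time: 18.68
tool_pos: [376.0, -297.3, 95.7]
tcp_rot: [-3.064, 1.564, 2.762]
contact_force: [0.6, -0.6, -0.6]
grip_width: 58.0
```

Request:
{"method": "carry_out", "body": {
  "rows": [
    [0,0,4,0],
    [0,0,14,0],
    [0,0,30,0],
    [0,0,55,0],
    [0,0,80,0],
    [0,0,105,0],
    [0,0,125,0],
    [0,0,135,0],
    [0,0,139,0],
    [0,0,139,0],
    [0,0,139,0]
  ]
}}

```text
time: 19.6
tool_pos: [375.7, -297.0, 234.2]
tcp_rot: [-3.113, 1.563, 2.713]
contact_force: [-0.5, -0.1, -0.2]
grip_width: 57.9
```

Request:
{"method": "carry_out", "body": {
  "rows": [
    [4,17,0,0],
    [11,47,0,0],
    [20,82,0,0],
    [29,118,0,0],
    [38,154,0,0],
    [47,190,0,0],
    [56,227,0,0],
    [65,264,0,0],
    [74,301,0,0],
    [83,337,0,0],
    [92,373,0,0],
    [100,407,0,0],
    [107,436,0,0],
    [112,457,0,0],
    [114.7,466.4,0,0],
    [114.7,466.4,0,0],
    [114.7,466.4,0,0],
    [114.7,466.4,0,0],
    [114.7,466.4,0,0]
  ]
}}

```text
time: 21.18
tool_pos: [490.2, 168.1, 234.1]
tcp_rot: [-3.039, 1.563, 2.785]
contact_force: [-0.2, -0.4, -0.0]
grip_width: 58.2
```

```bash
python3 w.py 132 15 w_l
python3 - <<'E'
from fit import *
for n in('top','scene'): cv2.imwrite(f'pics/{n}2.png',capture(n)[:,:,::-1])
print(get_obs()['tool_pos'])
a=cv2.imread('pics/top2.png')[265:355,410:510];b=cv2.imread('pics/scene2.png')[90:180,215:315]
cv2.imwrite('pics/m_in.png',cv2.resize(np.hstack([a,b]),None,fx=4,fy=4,interpolation=cv2.INTER_CUBIC))
E
```

```text
[345.  10.] 262 mid-cap xy [563.3 289.7] minus tcp [ 73.1 121.6]
[513. 176.] 438 mid-cap xy [622.  150.1] minus tcp [131.8 -18. ]
[325. 236.] 1670 mid-cap xy [490.  168.1] minus tcp [-0.2  0. ]
[636. 305.] 63 mid-cap xy [673.8  18.9] minus tcp [ 183.6 -149.1]
[415. 407.] 63 mid-cap xy [491.5   5.9] minus tcp [   1.2 -162.2]
[490.42003652 168.45743562 234.33334509]
```

View pics/m_in.png

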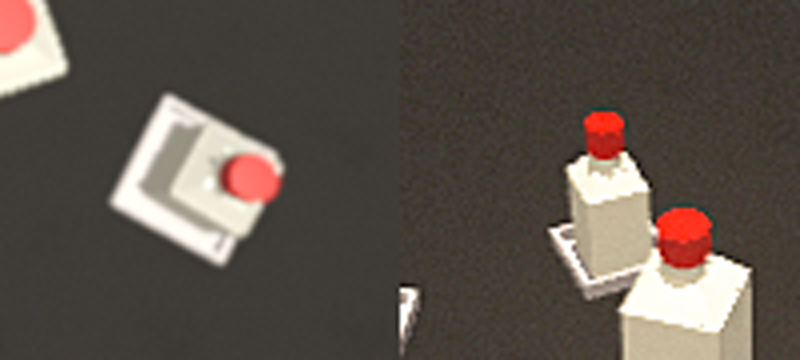

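bottle_m is square and upright in its tray. bottle_l's cap at (325,236) is under the TCP to within 0.2 mm, so I'll grip it.

Request:
{"method": "carry_out", "body": {
  "rows": [
    [0,0,-10,0],
    [0,0,-28,0],
    [0,0,-50,0],
    [0,0,-72,0],
    [0,0,-92,0],
    [0,0,-108,0],
    [0,0,-119,0],
    [0,0,-126,0],
    [0,0,-130,0],
    [0,0,-130,0],
    [0,0,-130,0]
  ]
}}

```text
time: 22.25
tool_pos: [490.7, 168.4, 104.7]
tcp_rot: [3.112, 1.564, 2.654]
contact_force: [0.1, 0.3, 0.2]
grip_width: 58.2
```

Request:
{"method": "carry_out", "body": {
  "rows": [
    [0,0,0,0],
    [0,0,0,0],
    [0,0,0,0],
    [0,0,0,0],
    [0,0,0,0],
    [0,0,0,0],
    [0,0,0,0],
    [0,0,0,0],
    [0,0,0,0],
    [0,0,0,0]
  ],
  "hand": 14
}}

```text
time: 23.08
tool_pos: [490.8, 168.5, 104.9]
tcp_rot: [3.061, 1.564, 2.603]
contact_force: [-1.0, -0.2, 4.0]
grip_width: 29.2
```

Request:
{"method": "carry_out", "body": {
  "rows": [
    [0,0,3,0],
    [0,0,8,0],
    [0,0,18,0],
    [0,0,32,0],
    [0,0,46,0],
    [0,0,56,0],
    [0,0,60,0],
    [0,0,60,0],
    [0,0,60,0]
  ]
}}

```text
time: 23.83
tool_pos: [490.6, 168.5, 164.7]
tcp_rot: [3.091, 1.564, 2.632]
contact_force: [-0.8, 0.8, -2.2]
grip_width: 29.3
```

Request:
{"method": "carry_out", "body": {
  "rows": [
    [-2,2,0,0.5],
    [-6,7,0,2],
    [-12,15,0,5],
    [-21,26,0,8],
    [-32,39,0,12],
    [-43,53,0,17],
    [-54,67,0,22],
    [-65,80,0,27],
    [-76,93,0,31],
    [-86,105,0,35],
    [-94,115,0,38],
    [-100,123,0,40.5],
    [-104,128,0,42],
    [-106,130,0,42.3],
    [-106,130,0,42.3],
    [-106,130,0,42.3],
    [-106,130,0,42.3],
    [-106,130,0,42.3]
  ]
}}

```text
time: 25.33
tool_pos: [385.0, 298.0, 164.7]
tcp_rot: [3.105, 1.564, -2.899]
contact_force: [-0.2, 0.7, -1.8]
grip_width: 29.5
```

Request:
{"method": "carry_out", "body": {
  "rows": [
    [0,0,-3,0],
    [0,0,-9,0],
    [0,0,-18,0],
    [0,0,-28,0],
    [0,0,-37,0],
    [0,0,-44,0],
    [0,0,-49,0],
    [0,0,-52,0],
    [0,0,-53,0],
    [0,0,-53,0],
    [0,0,-53,0]
  ]
}}

```text
time: 26.25
tool_pos: [385.2, 298.2, 112.0]
tcp_rot: [3.083, 1.565, -2.921]
contact_force: [0.2, -0.4, -1.6]
grip_width: 29.4
```

Request:
{"method": "carry_out", "body": {
  "rows": [
    [0,0,-1,0],
    [0,0,-2,0],
    [0,0,-2.9,0],
    [0,0,-2.9,0],
    [0,0,-2.9,0]
  ]
}}

```text
time: 26.67
tool_pos: [385.2, 298.2, 109.1]
tcp_rot: [3.083, 1.565, -2.921]
contact_force: [0.4, -0.3, -1.8]
grip_width: 29.2
```

Request:
{"method": "carry_out", "body": {
  "rows": [
    [0,0,0,0],
    [0,0,0,0],
    [0,0,0,0],
    [0,0,0,0],
    [0,0,0,0],
    [0,0,0,0],
    [0,0,0,0],
    [0,0,0,0]
  ],
  "hand": 62
}}

```text
time: 27.33
tool_pos: [385.2, 298.2, 109.1]
tcp_rot: [3.076, 1.565, -2.928]
contact_force: [-0.7, 0.3, 0.7]
grip_width: 61.7
```

Request:
{"method": "carry_out", "body": {
  "rows": [
    [0,0,4,0],
    [0,0,14,0],
    [0,0,30,0],
    [0,0,55,0],
    [0,0,80,0],
    [0,0,105,0],
    [0,0,120,0],
    [0,0,126,0],
    [0,0,126,0],
    [0,0,126,0]
  ]
}}

```text
time: 28.17
tool_pos: [384.9, 298.0, 234.5]
tcp_rot: [3.107, 1.564, -2.898]
contact_force: [0.1, 0.5, -0.6]
grip_width: 62.3
```

Request:
{"method": "carry_out", "body": {
  "rows": [
    [3,-17,0,0],
    [7,-47,0,0],
    [13,-82,0,0],
    [18,-118,0,0],
    [24,-154,0,0],
    [30,-190,0,0],
    [35,-227,0,0],
    [41,-264,0,0],
    [47,-301,0,0],
    [52,-337,0,0],
    [58,-373,0,0],
    [63,-407,0,0],
    [68,-436,0,0],
    [71,-456,0,0],
    [72,-464,0,0],
    [72,-464,0,0],
    [72,-464,0,0],
    [72,-464,0,0],
    [72,-464,0,0]
  ]
}}

```text
time: 29.75
tool_pos: [456.8, -164.6, 234.5]
tcp_rot: [3.04, 1.564, -2.963]
contact_force: [0.2, -0.3, 0.3]
grip_width: 61.7
```

```bash
python3 w.py 146 17 w_xl
python3 - <<'E'
from fit import *
for n in('top','scene'): cv2.imwrite(f'pics/{n}3.png',capture(n)[:,:,::-1])
print(get_obs()['tool_pos'])
a=cv2.imread('pics/top3.png')[260:350,155:255];b=cv2.imread('pics/scene3.png')[165:255,400:500]
cv2.imwrite('pics/l_in.png',cv2.resize(np.hstack([a,b]),None,fx=4,fy=4,interpolation=cv2.INTER_CUBIC))
E
```

```text
[440.  40.] 364 mid-cap xy [486.8 -27.4] minus tcp [ 30.  137.2]
[325. 244.] 2327 mid-cap xy [ 457.2 -165.8] minus tcp [ 0.5 -1.2]
[ 456.94253887 -165.08317379  234.71738091]
```

View pics/l_in.png

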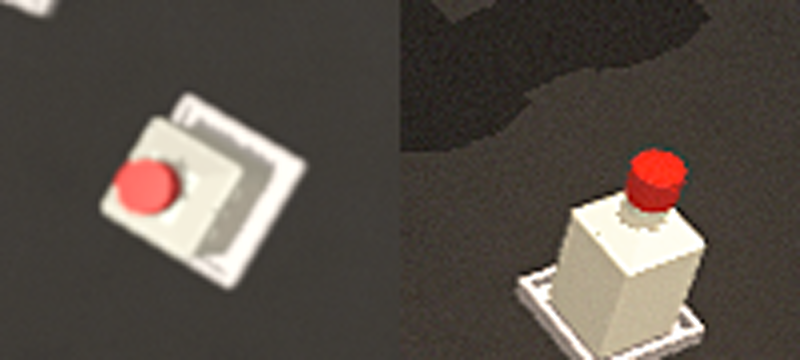

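bottle_l is upright and square in its tray. bottle_xl's cap at (325,244) is within 1 mm of the TCP, so I'll grip it.

Request:
{"method": "carry_out", "body": {
  "rows": [
    [0,-0.5,-10,0],
    [0,-0.5,-28,0],
    [0,-0.5,-50,0],
    [0,-0.5,-70,0],
    [0,-0.5,-87,0],
    [0,-0.5,-100,0],
    [0,-0.5,-109,0],
    [0,-0.5,-114,0],
    [0,-0.5,-116.5,0],
    [0,-0.5,-116.5,0],
    [0,-0.5,-116.5,0]
  ]
}}

```text
time: 30.82
tool_pos: [457.3, -165.8, 118.8]
tcp_rot: [-3.016, 1.565, -2.736]
contact_force: [-0.1, 0.1, 0.6]
grip_width: 61.8
```

Request:
{"method": "carry_out", "body": {
  "rows": [
    [0,0,0,0],
    [0,0,0,0],
    [0,0,0,0],
    [0,0,0,0],
    [0,0,0,0],
    [0,0,0,0],
    [0,0,0,0],
    [0,0,0,0],
    [0,0,0,0],
    [0,0,0,0]
  ],
  "hand": 18
}}

```text
time: 31.65
tool_pos: [457.5, -165.8, 119.0]
tcp_rot: [-2.956, 1.566, -2.676]
contact_force: [0.3, 0.1, 2.2]
grip_width: 33.2
```

Request:
{"method": "carry_out", "body": {
  "rows": [
    [0,0,3,0],
    [0,0,8,0],
    [0,0,18,0],
    [0,0,32,0],
    [0,0,46,0],
    [0,0,56,0],
    [0,0,60,0],
    [0,0,60,0],
    [0,0,60,0]
  ]
}}

```text
time: 32.4
tool_pos: [457.1, -165.6, 178.6]
tcp_rot: [-3.071, 1.565, -2.791]
contact_force: [0.1, -0.4, -4.5]
grip_width: 33.3
```

Request:
{"method": "carry_out", "body": {
  "rows": [
    [2,-4,0,0],
    [6,-13,0,0.5],
    [12,-27,0,1],
    [21,-46,0,2],
    [31,-68,0,3],
    [42,-92,0,4.5],
    [53,-117,0,6],
    [63,-141,0,7.5],
    [73,-163,0,8.5],
    [82,-183,0,9.5],
    [90,-200,0,10.5],
    [97,-215,0,11.5],
    [102,-226,0,11.5],
    [104,-231,0,11.5],
    [105,-233,0,11.5],
    [105,-233,0,11.5],
    [105,-233,0,11.5],
    [105,-233,0,11.5],
    [105,-233,0,11.5]
  ]
}}

```text
time: 33.98
tool_pos: [562.1, -398.0, 178.8]
tcp_rot: [-3.079, 1.565, -2.597]
contact_force: [-0.3, -0.7, -4.1]
grip_width: 33.9
```

Request:
{"method": "carry_out", "body": {
  "rows": [
    [0,0,-3,0],
    [0,0,-9,0],
    [0,0,-18,0],
    [0,0,-28,0],
    [0,0,-37,0],
    [0,0,-44,0],
    [0,0,-49,0],
    [0,0,-51,0],
    [0,0,-52,0],
    [0,0,-52,0],
    [0,0,-52,0]
  ]
}}

```text
time: 34.9
tool_pos: [562.3, -398.2, 127.3]
tcp_rot: [-2.908, 1.565, -2.427]
contact_force: [-0.9, -0.7, -3.3]
grip_width: 33.3
```

Request:
{"method": "carry_out", "body": {
  "rows": [
    [0,0,-1,0],
    [0,0,-2,0],
    [0,0,-3,0],
    [0,0,-4,0],
    [0,0,-4.2,0],
    [0,0,-4.2,0]
  ]
}}

```text
time: 35.4
tool_pos: [562.3, -398.2, 123.2]
tcp_rot: [-2.909, 1.565, -2.428]
contact_force: [0.6, -0.0, -4.0]
grip_width: 33.6
```

Request:
{"method": "carry_out", "body": {
  "rows": [
    [0,0,0,0],
    [0,0,0,0],
    [0,0,0,0],
    [0,0,0,0],
    [0,0,0,0],
    [0,0,0,0],
    [0,0,0,0],
    [0,0,0,0]
  ],
  "hand": 66
}}

```text
time: 36.07
tool_pos: [562.3, -398.2, 123.2]
tcp_rot: [-2.898, 1.565, -2.416]
contact_force: [-0.8, 0.1, 0.3]
grip_width: 65.9
```

Request:
{"method": "carry_out", "body": {
  "rows": [
    [0,0,4,0],
    [0,0,14,0],
    [0,0,30,0],
    [0,0,55,0],
    [0,0,80,0],
    [0,0,105,0],
    [0,0,120,0],
    [0,0,120,0],
    [-35,30,120,0],
    [-70,60,120,0],
    [-105,90,120,0],
    [-140,120,120,0],
    [-160,140,120,0],
    [-160,165,120,0],
    [-160,190,120,0],
    [-160,210,120,0],
    [-160,220,120,0],
    [-160,220,120,0],
    [-160,220,120,0],
    [-160,220,120,0]
  ]
}}

```text
time: 37.73
tool_pos: [402.6, -179.1, 243.0]
tcp_rot: [-2.878, 1.565, -2.397]
contact_force: [-0.8, -0.5, -1.1]
grip_width: 65.6
```

Run:
```python
from fit import *
for n in('top','scene'): cv2.imwrite(f'pics/{n}4.png',capture(n)[:,:,::-1])
o=get_obs();print(o['tool_pos'],o['time'])
```

```text
[ 402.45035811 -179.21039166  242.88015519] 37.8333
```

View pics/top4.png

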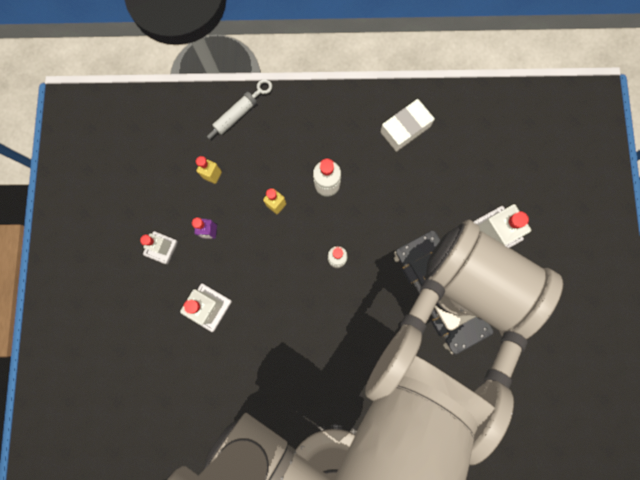

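View pics/scene4.png

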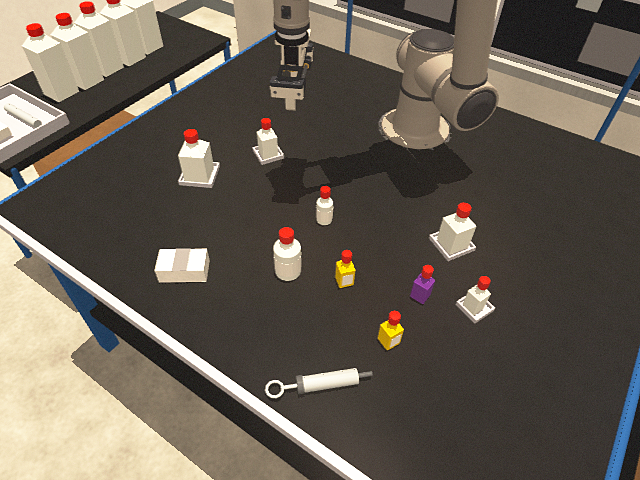

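All four bottles stand in their trays, and the round bottles and look-alikes haven't moved. One last enlarged look at xl before handing in.

Run:
```python
import cv2
cv2.imwrite('pics/xl_in.png',cv2.resize(cv2.imread('pics/scene4.png')[110:200,150:300],None,fx=5,fy=5,interpolation=cv2.INTER_CUBIC))
```

```text
(no output)
```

View pics/xl_in.png

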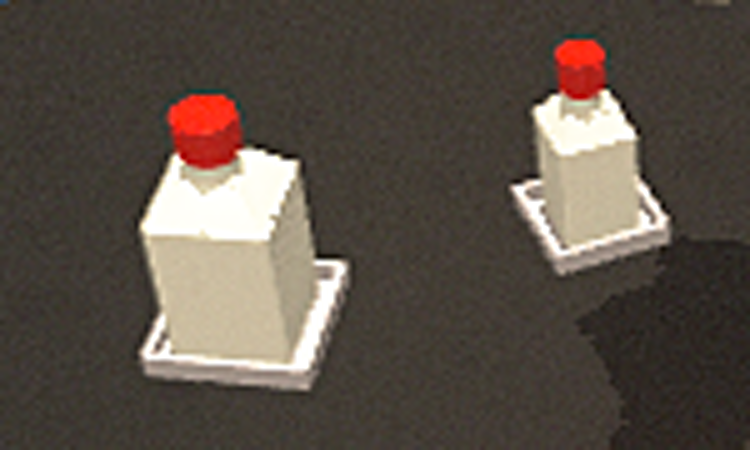

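Both xl and m stand inside their rims, flat and square. I'm handing the job in.

```bash
python3 -c "
from plant import *
print(close_job())"
```

```text
the job is handed in; nothing more can be done
None
```

All four square bottles are standing upright and flat in the trays of their own size. I placed them in order s, m, l, xl, lifting each by its cap. The job was handed in at about 38 s of the 115 s allowed, and no verdict was reported.

- **Last checks:** the final top and scene views, with enlarged crops, show every bottle square inside its rim. In the top view the arm partly hid xl and hid m, so I checked those two in the scene view. The round bottles and the yellow and purple look-alikes stand where they were. The gripper was open and clear of everything, and the forces reported stayed under 5 N.
- **Off-centre grip:** bottle_s was gripped about 5 mm off centre because I started down before the arm had settled. I allowed for this when placing it, and it stands squarely in its tray.
- **Poor fit:** the scene-camera fit of xl's position was poor, because the bottle overlapped a tray in that view. I relied on the top view and the wrist camera instead, which agreed to about 1 mm.

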